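# Scoop stray vials from under a ledge

### The arm

A 6-joint arm with a two-finger parallel gripper is mounted at the origin on a cart in front of the work surface, level with it; the furniture and walls round the work are solid. World frame = base frame: x ahead of the robot, y to its left, z up, the work surface at z = 0. Lengths are in m, angles in rad, forces in N, time in s.
With the tool pointing down it reaches from about 0.425 to 0.925 m from the base axis. Payload 12.5 kg.
Tool frame: the origin (TCP) lies midway between the tips of the shut fingers; the grasp point (between the pads) lies 19 mm behind it; z points along the fingers, y is the line along which they close (so a half turn about z gives the same grasp; the last joint's range is limited). The gripper opens to 85 mm and grips with 20 to 120 N. Pads are 22 mm wide; open, the fingers measure 114 mm over their backs; the gripper's body (76 mm by 85 mm) begins 54 mm behind the grasp point. The pads swing forward as they close: fully open they stand 13 mm farther back than shut.
Start: joints at [1.209, 0.491, 1.559, -0, 1.092, -0.106], TCP at [0.158, 0.605, 0.196] pointing down, gripper open.
Joint ranges: [-3.1, 3.1], [-0.84, 2.19], [0.05, 2.79], [-1.13, 4.28], [0.06, 2.93], [-2.69, 2.69]. Speed limits (rad/s): [2.22, 2.22, 2.79, 3.14, 3.14, 3.14].

### API

Orientations are given as a unit quaternion [x, y, z, w].
In Python, from bench import manip, grab_frame, ticket gives the robot as it stands.
- The arm moves only by the tool step_arm, never from a script. Its argument "deltas" is a list of rows, each a list of 3 entries, a list of its own where there are three numbers: the opening, from 0 (shut) to 1 (fully open), then the shift along the tool's x, y, z in mm, then the turn, a rotation vector about the tool's x, y, z in degrees. In form: [[hand, [x, y, z], [rx, ry, rz]], ...]. A call has 1 to 8 rows; each row is the pose to reach, as a shift and turn from the pose commanded when the call began, along the tool's axes at that moment; what a row does not reach only later rows make up. A row lasts 1/8 s, in which the tool goes at most 62.5 mm and 10.7 degrees, less where a joint would pass 70% of its speed; a pose out of reach is approached as far as the arm can. A call with a gripper value outside its range is refused whole. The fingers move at their own pace and stop on an object; "force" is the grip in N (left out, the last holds). Time passes only in rows, so rows that repeat a pose let the fingers close. It gives the time, the measured TCP pose, the force, the opening and the grip force at its end, in the units of the state.
- manip.observe(): the state, without advancing time (a new reading comes with each control period).
- grab_frame(name): name is "scene" or "side" or "wrist"; returns a dict with "frame" (480x640x3 uint8, blue, green, red), "depth" (480x640 float32, m along the optical axis (not along the pixel's ray), 0 where there is no reading), "fx", "fy", "cx", "cy" (pixels), "k1" (the pictures are not rectified: a ray, as slopes to the right and down, at radius r is drawn at 1 + k1 r^2 times it, then the intrinsics apply), "R" (3x3) and "t" (3): a world point X has camera coordinates R X + t. Camera axes: x right, y down, z forward; pixel columns grow to the right and rows downward; lengths in m; the calibration is good to about 2 mm. A picture is of the moment at which its call begins.
- ticket.sign_off(): hands the job in; it is judged then, once.
The state is a dict: "clock": time; "joint_positions": joint angles; "joint_vel": joint speeds; "effort": joint torques, N m; "position": TCP position; "tcp_rot": TCP orientation; "wrist_force": force on the tool from outside, world axes, zero at the start; "torque": the same for the moment, N m; "finger_gap": opening from 0.0 (shut) to 1.0 (fully open); "finger_force": force on a finger pad.
Only numpy, scipy, OpenCV 4.12 (cv2) and the standard library are available. Lean on these libraries where they do the work, as an engineer would, in place of code of your own. Each camera call takes 0.05 s, during which the arm holds its last target. There are 200 camera calls.

### The job

Two small glass vials have rolled under the clear low ledge. Slide the flat scoop in under the ledge's front lip along the bench, gather both vials into its pan, draw it out and set it, with both vials still lying in it, down flat in the shallow tray and let go. Do not touch the vials with the gripper, and leave everything else where it stands.

Things in the scene. Friction and masses are not known exactly. Their poses are not given: they have to be found in the camera images.
- scoop_grip (a point): Centre of the black handle of the loose steel flat scoop (0.13 to 0.2 kg), which starts flat on the bench. +x runs along the handle toward the pan and its thin front edge, +y across, +z up. The handle is a level bar 92 mm long in x, 16 mm wide in y, 24 mm high, its centre 44 mm above the scoop's underside. The pan's front edge is 147 mm ahead (+x) of this point.
- scoop_pan (a point): Middle of the scoop's pan, 110 mm ahead of scoop_grip, 12 mm above the underside, same axes. Pan 75 mm in x, 142 mm in y outside, 136 mm between its 14 mm side walls; 22 mm back wall toward the handle; slippery floor 1.5 mm thick. The front 9 mm slope up from the thin edge to a crest 4 mm above the underside, which keeps a vial in once it is over it.
- ledge_lip (a point): Point on the bench below the middle of the front lip of the fixed ledge. +x runs in under the ledge, +y to the left along the lip, +z up. The lip's lower edge is 40 mm above the bench. An upright aluminium stop plate, 172 mm wide and parallel to the lip, stands with its face 75 mm behind (+x) this point; a vial pushed up against it climbs over the scoop's front edge as that edge comes up to the plate.
- vial_a_mid (a point): Middle of a small glass vial with a screw cap, 21 mm diameter, 50 mm long, about 11 to 20 g, lying on its side under the ledge roughly parallel to the lip. Its own z axis is the vial's length. It rolls freely.
- vial_b_mid (a point): Middle of a second vial of the same size, lying under the ledge to the left (+y) of the first, their middles 56 to 68 mm apart along the lip, so that one stroke of the scoop, centred between them, takes both.
- vial_a: The first vial (origin at the centre of its flat bottom).
- vial_b: The second vial (origin at the centre of its flat bottom).
- scoop: The scoop as a whole; origin on its underside, below scoop_pan, same axes.
- tray: Fixed shallow white tray on the bench, 140 mm in its own x by 200 mm in its own y, 15 mm high, walls and floor 4 mm thick. Origin under its centre, +x away from the robot. The pan fits flat inside with the scoop's axes parallel to the tray's, the handle passing over the near wall.
- timer: Lab timer 62 x 62 x 18 mm on top of the ledge near one end; bystander.
- marker_pen: Felt marker 131 mm long, lying at the right; bystander.
- tape_roll: Roll of tape lying flat, 66 mm diameter, 18 mm high; bystander.
- brass_weight: Brass calibration weight with knob, 29 mm diameter, 50 mm high; bystander.
- dropper_bottle: Dropper bottle 33 mm diameter, 94 mm high; bystander.
- ledge: The fixed ledge: a clear acrylic board 250 mm wide (y) and 110 mm deep (x), top at 58 mm, with a down-turned front lip, on aluminium end panels 12 mm thick that leave 226 mm between them. Origin and axes as ledge_lip. Open at the back beside the stop plate.
Things that resemble listed ones, but are neither listed nor needed, are in the scene too. Of the things that look like the tray, the larger one is meant.

How it is judged:
On the way, in this order (a step that is already met when the one before it is completed fails the run):
1. the scoop's pan is slid in under the ledge's lip, on the bench (x of scoop_pan in the frame of ledge_lip above 0.005 m and height (world z) of scoop_pan below 0.03 m), for 0.1 s.
2. both vials lie in the pan and are drawn out clear of the ledge (x of vial_a_mid in the frame of scoop_pan between -0.035 and 0.033 m and y of vial_a_mid in the frame of scoop_pan between -0.066 and 0.066 m and z of vial_a_mid in the frame of scoop_pan between -0.006 and 0.008 m and x of vial_b_mid in the frame of scoop_pan between -0.035 and 0.033 m and y of vial_b_mid in the frame of scoop_pan between -0.066 and 0.066 m and z of vial_b_mid in the frame of scoop_pan between -0.006 and 0.008 m and x of each of vial_a_mid, vial_b_mid in the frame of ledge_lip below -0.015 m), for 0.2 s.
At the end, for the whole second after the job is handed in: The scoop is let go and at rest, its whole pan inside the tray's walls and flat on the tray's floor (within 4 mm in height, tilt under 0.08 rad), and both vials lie at rest in the pan between its walls and behind the crest of its front edge (x of vial_a_mid in the frame of scoop_pan between -0.035 and 0.033 m and y of vial_a_mid in the frame of scoop_pan between -0.066 and 0.066 m and z of vial_a_mid in the frame of scoop_pan between -0.006 and 0.008 m and x of vial_b_mid in the frame of scoop_pan between -0.035 and 0.033 m and y of vial_b_mid in the frame of scoop_pan between -0.066 and 0.066 m and z of vial_b_mid in the frame of scoop_pan between -0.006 and 0.008 m and x of scoop_pan in the frame of tray between -0.035 and 0.035 m and y of scoop_pan in the frame of tray between -0.032 and 0.032 m and z of scoop_pan in the frame of tray between 0.012 and 0.021 m and angle between scoop's own z axis and vertical below 0.08 rad and linear speed of scoop below 0.02 m/s and linear speed of each of vial_a, vial_b below 0.05 m/s); the robot touches nothing.
It fails at once if the gripper touches a vial (contact force between the fingers and vial_a above 0.5 N or contact force between the fingers and vial_b above 0.5 N).
It fails at once if a bystander is moved more than 30 mm (distance of any of timer, marker_pen, tape_roll, brass_weight, dropper_bottle from where it was at the start of the episode above 0.03 m).
It also fails if it takes over 64 s, if anything falls off the work surface, if the arm or the gripper's body presses on something with over 40 N, if the wrist force passes 120 N, or if a joint passes its speed limit or range.

## Working session

There is one attempt and no reset: what is moved stays moved. The work goes in short steps, Python scripts to look and compute and a tool call to move; the robot and the scene stay as the last step left them, time stands still between calls to the robot, and variables do not carry over. Pictures are saved under pics/ and viewed, at most 10 in all, crops included, and the job is handed in when it is done.

Besides the shell and the picture viewer there is one more tool, called after ">>>" as a command line: name --argument value ..., lists and objects as JSON in quotes. step_arm: Moves the arm, as the interface text tells. Its arguments: {"type":"object","properties":{"deltas":{"type":"array"},"force":{"type":"number"}},"required":["deltas"]}

```bash
mkdir -p pics; ls; cat > h.py <<'E'
import numpy as np, cv2, pickle
from bench import manip, grab_frame, ticket
def grab(n):
    f=grab_frame(n); return f
def world(f,u,v,z=None):
    """pixel -> world, by depth, or on plane z"""
    K=np.array([[f['fx'],0,f['cx']],[0,f['fy'],f['cy']],[0,0,1.]])
    p=cv2.undistortPoints(np.array([[[u,v]]],float),K,np.array([f['k1'],0,0,0,0.]))[0,0]
    R=np.array(f['R']);t=np.array(f['t']);c=-R.T@t;d=R.T@np.array([p[0],p[1],1.])
    s=f['depth'][int(round(v)),int(round(u))] if z is None else (z-c[2])/d[2]
    return c+s*d
def cloud(f):
    K=np.array([[f['fx'],0,f['cx']],[0,f['fy'],f['cy']],[0,0,1.]])
    g=np.stack(np.meshgrid(np.arange(640.),np.arange(480.)),-1).reshape(-1,1,2)
    p=cv2.undistortPoints(g,K,np.array([f['k1'],0,0,0,0.])).reshape(480,640,2)
    P=np.dstack([p,np.ones((480,640))])*f['depth'][...,None]
    return (P-np.array(f['t']))@np.array(f['R'])
E
python3 - <<'E'
from h import *
for n in('scene','side','wrist'):
    f=grab(n);cv2.imwrite(f'pics/{n}0.png',f['frame']);pickle.dump(f,open(f'{n}0.pkl','wb'))
    print(n,-np.array(f['R']).T@f['t'],f['fx'],f['k1'])
print(manip.observe())
E
```

```text
pics
scene [-0.20791974 -0.28811332  0.79820763] 433.1807184301748 -0.07908661912359581
side [ 0.1452658  -0.87858547  0.66669097] 471.9030785879264 -0.0058223336547565474
wrist [0.07772841 0.62628591 0.37333756] 353.50930383506125 -0.06496072683492515
{'clock': 0.15, 'joint_positions': array([ 1.20942877e+00,  4.91428255e-01,  1.55929474e+00, -4.65196278e-06,
        1.09170788e+00, -1.05594103e-01]), 'joint_vel': array([-0.00123783, -0.00157926, -0.00179448, -0.00024602,  0.00116804,
        0.00090152]), 'effort': array([ 2.04015458e-03, -6.18702507e+01, -2.61695749e+01, -9.55942960e-05,
        3.19621875e-03,  1.78647855e-05]), 'position': array([0.15803026, 0.60449796, 0.19586262]), 'tcp_rot': array([ 1.27537336e-01,  9.91833682e-01, -4.08214925e-04, -9.49596518e-05]), 'wrist_force': array([ 7.86887336e-01,  4.76910062e-04, -5.55351571e-01]), 'torque': array([ 0.0457922 ,  0.0096563 , -0.02285761]), 'finger_force': 0.0, 'finger_gap': 0.9997722305602403}
```

View pics/scene0.png

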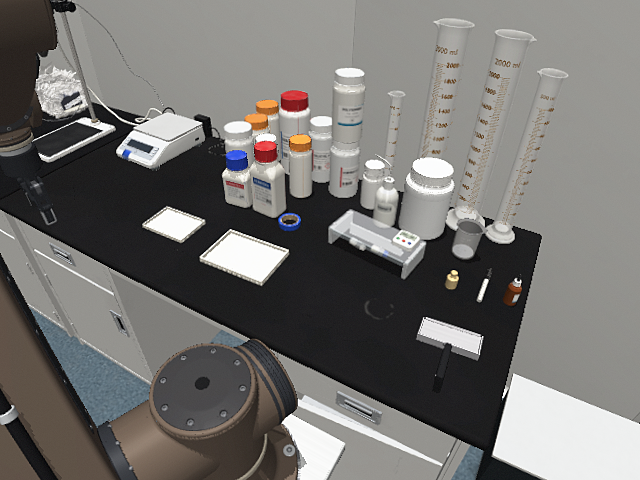

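View pics/side0.png

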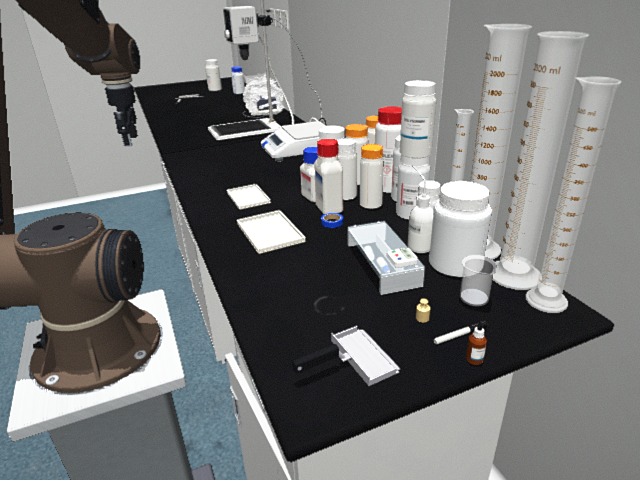

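The scene shows the scoop with its pan at (450,338) and handle at (441,370). The ledge is at (378,242) with the timer at (405,239) on top. There are two tray-like things: a large one at (244,256) and a small one at (174,223), and I take the large one. In the side view the scoop handle is at (318,360), the vials at about (380,262), and the tray at (270,231). Nothing else looks like the scoop. I'll check with one close crop sheet.

```bash
python3 - <<'E'
from h import *
s=pickle.load(open('scene0.pkl','rb'));d=pickle.load(open('side0.pkl','rb'))
def crop(f,u,v,w,h,k): return cv2.resize(f['frame'][v:v+h,u:u+w],(w*k,h*k),interpolation=cv2.INTER_CUBIC)
a=crop(s,320,205,110,75,4)[:, :400]; a=cv2.resize(s['frame'][205:280,325:425],(400,300),interpolation=2)
b=cv2.resize(d['frame'][217:292,340:440],(400,300),interpolation=2)
c=cv2.resize(s['frame'][313:388+7,400:500+10],(400,300),interpolation=2)
e=cv2.resize(d['frame'][315:390,300:400],(400,300),interpolation=2)
c=cv2.resize(s['frame'][315:390,400:500],(400,300),interpolation=2)
cv2.imwrite('pics/crops.png',np.vstack([np.hstack([a,b]),np.hstack([c,e])]))
for n,f in(('scene',s),('side',d)):
    P=cloud(f); ok=(f['depth']>0)
    X,Y,Z=P[...,0],P[...,1],P[...,2]
    # heights: cluster components above bench
    m=(ok&(Z>.006)&(Z<.11)&(X>.3)&(X<1.1)&(Y<.5)&(Y>-.6)).astype(np.uint8)
    k,l,st,ce=cv2.connectedComponentsWithStats(m)
    for i in range(1,k):
        if st[i,4]>60:
            q=P[l==i]; (cc,sz,an)=cv2.minAreaRect(q[:,:2].astype(np.float32)); print(n,st[i,:4],np.round(cc,3),np.round(sz,3),round(an,1),np.round(q[:,2].max(),3))
E
```

```text
scene [280 143 346 134] [ 0.821 -0.055] [0.419 1.091] 0.3 0.11
scene [390 158  23  31] [1.005 0.086] [0.051 0.082] 54.4 0.11
scene [229 173  58  45] [0.677 0.415] [0.062 0.174] 11.8 0.11
scene [279 214  22  16] [0.664 0.287] [0.067 0.063] 31.8 0.02
scene [199 230  90  54] [0.475 0.315] [0.145 0.206] 2.1 0.019
scene [477 268  15  33] [ 0.694 -0.293] [0.131 0.013] 1.1 0.016
scene [446 270  12  19] [ 0.65  -0.213] [0.027 0.027] 21.5 0.051
scene [504 274  18  31] [ 0.666 -0.361] [0.032 0.026] 78.2 0.094
scene [417 317  66  66] [ 0.421 -0.265] [0.179 0.142] 4.6 0.059
side [347 163 293 170] [ 0.821 -0.013] [0.873 0.414] 89.9 0.11
side [303 166  54  60] [0.696 0.361] [0.228 0.178] 67.2 0.11
side [429 168  22  19] [1.022 0.248] [0.107 0.01 ] 89.6 0.11
side [237 210  68  42] [0.475 0.316] [0.142 0.211] 1.8 0.018
side [416 299  14  22] [ 0.652 -0.214] [0.027 0.028] 75.6 0.05
side [434 321  54  43] [ 0.696 -0.333] [0.132 0.093] 0.3 0.095
side [292 326 104  57] [ 0.422 -0.265] [0.178 0.146] 5.2 0.059
```

View pics/crops.png

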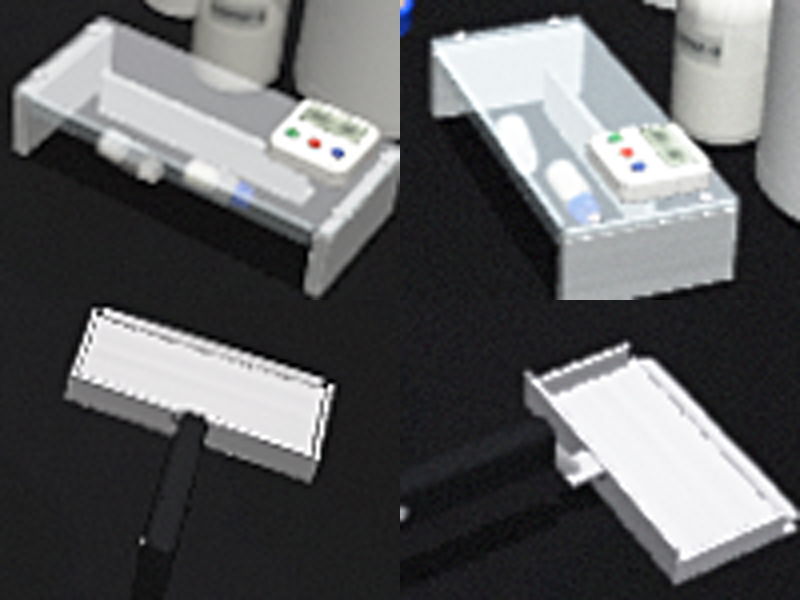

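The crops show the scoop handle and a flat, empty pan. The vials lie behind the lip, at scene (379,250) for a (blue cap, right) and (357,244) for b, and at side (383,264) and (369,253). Next I'll measure.

```bash
python3 - <<'E'
from h import *
r=lambda a:np.round(a,3)
for n,pa,pb in(('scene',(379.5,250),(357,244)),('side',(383,264.5),(369,253))):
    f=pickle.load(open(n+'0.pkl','rb'));P=cloud(f);X,Y,Z=P[...,0],P[...,1],P[...,2];ok=f['depth']>0
    # scoop handle & pan
    S=ok&(X>.25)&(X<.6)&(Y<-.15)&(Y>-.4)
    h=P[S&(Z>.05)&(Z<.062)];print(n,'handletop',len(h),[r(v) for v in cv2.minAreaRect(h[:,:2].astype(np.float32))],r(h[:,2].mean()))
    p=P[S&(Z>.0045)&(Z<.027)];print('pan',len(p),[r(v) for v in cv2.minAreaRect(p[:,:2].astype(np.float32))])
    # ledge
    L=ok&(X>.55)&(X<.9)&(Y<.25)&(Y>-.25)
    m=L&(Z>.054)&(Z<.062);k,l,st,ce=cv2.connectedComponentsWithStats(m.astype(np.uint8))
    for i in range(1,k):
        if st[i,4]>25:q=P[l==i];print('ledgetop',st[i],[r(v) for v in cv2.minAreaRect(q[:,:2].astype(np.float32))],r(q[:,2].mean()))
    for nm,q in(('a',pa),('b',pb)):print('vial',nm,r(world(f,*q,z=.0105)),'depth',r(world(f,*q)))
    t=P[ok&(X>.35)&(X<.6)&(Y>.19)&(Y<.45)&(Z>.009)&(Z<.03)];print('tray',[r(v) for v in cv2.minAreaRect(t[:,:2].astype(np.float32))])
E
```

```text
scene handletop 301 [array([ 0.379, -0.268]), array([0.094, 0.016]), np.float64(5.315)] 0.055
pan 430 [array([ 0.436, -0.273]), array([0.325, 0.199]), np.float64(3.371)]
ledgetop [333 180  23   5  49] [array([0.876, 0.213]), array([0.021, 0.071]), np.float64(23.615)] 0.058
ledgetop [362 189  15   8  34] [array([0.861, 0.123]), array([0.05 , 0.018]), np.float64(84.718)] 0.058
ledgetop [375 207  21   7  44] [array([0.798, 0.038]), array([0.025, 0.06 ]), np.float64(20.826)] 0.058
ledgetop [ 329  210   97   54 1858] [array([0.685, 0.016]), array([0.25 , 0.114]), np.float64(82.218)] 0.057
ledgetop [401 210  46  17 100] [array([ 0.815, -0.073]), array([0.053, 0.132]), np.float64(15.791)] 0.058
ledgetop [461 229  15   5  31] [array([ 0.826, -0.203]), array([0.01 , 0.039]), np.float64(5.426)] 0.058
ledgetop [455 237  25   9  50] [array([ 0.778, -0.211]), array([0.026, 0.064]), np.float64(7.073)] 0.058
vial a [ 0.679 -0.     0.01 ] depth [ 0.63  -0.016  0.055]
vial b [0.671 0.066 0.01 ] depth [0.633 0.05  0.044]
tray [array([0.475, 0.315]), array([0.145, 0.206]), np.float64(2.056)]
side handl
[... 276 characters left out ...]
7  221   78   56 1812] [array([0.686, 0.018]), array([0.254, 0.112]), np.float64(82.227)] 0.057
ledgetop [408 229  24   8  59] [array([0.802, 0.032]), array([0.026, 0.064]), np.float64(39.971)] 0.058
ledgetop [431 243  36  16  96] [array([ 0.806, -0.082]), array([0.023, 0.098]), np.float64(22.246)] 0.058
ledgetop [472 269  16   5  26] [array([ 0.823, -0.188]), array([0.008, 0.034]), np.float64(38.106)] 0.059
ledgetop [462 277  30  12  92] [array([ 0.785, -0.22 ]), array([0.026, 0.063]), np.float64(45.881)] 0.058
vial a [0.678 0.    0.01 ] depth [ 0.64  -0.062  0.057]
vial b [0.673 0.066 0.01 ] depth [ 0.636 -0.002  0.057]
tray [array([0.475, 0.316]), array([0.142, 0.211]), np.float64(1.847)]
```

```bash
cat >> h.py <<'E'
from scipy.spatial.transform import Rotation as Ro
def plan(*T):
    """targets (x,y,z,yaw of tool y in deg), tool down -> rows"""
    o=manip.observe();R=Ro.from_quat(o['tcp_rot'])
    for x,y,z,w in T:
        w=np.radians(w);Y=np.array([np.cos(w),np.sin(w),0]);Z=np.array([0,0,-1.])
        G=Ro.from_matrix(np.column_stack([np.cross(Y,Z),Y,Z]))
        print(np.round(R.inv().apply(np.array([x,y,z])-o['position'])*1000,1).tolist(),np.round((R.inv()*G).as_rotvec(degrees=True),1).tolist())
E
python3 - <<'E'
from h import *
plan((.2,.56,.196,78),(.24,.515,.196,81),(.28,.47,.196,84),(.32,.425,.196,87),(.36,.38,.196,90),(.395,.33,.196,93),(.42,.28,.196,95),(.445,.225,.196,95))
E
```

```text
[-51.9, -32.4, -0.1] [-0.0, -0.0, -2.7]
[-101.9, -65.8, -0.1] [-0.0, -0.0, -5.7]
[-152.0, -99.3, -0.1] [-0.0, -0.0, -8.7]
[-202.1, -132.7, -0.0] [-0.0, -0.0, -11.7]
[-252.2, -166.1, -0.0] [-0.0, -0.0, -14.7]
[-298.7, -205.6, 0.0] [-0.0, -0.0, -17.7]
[-335.5, -247.7, 0.0] [-0.0, -0.0, -19.7]
[-373.6, -294.6, 0.1] [-0.0, -0.0, -19.7]
```

>>> step_arm --deltas '[[1, [-50, -32, 0], [0, 0, -3]], [1, [-100, -66, 0], [0, 0, -6]], [1, [-150, -100, 0], [0, 0, -9]], [1, [-200, -133, 0], [0, 0, -12]], [1, [-250, -166, 0], [0, 0, -15]], [1, [-298, -206, 0], [0, 0, -18]], [1, [-335, -248, 0], [0, 0, -20]], [1, [-373, -295, 0], [0, 0, -20]]]' --force 80

```text
clock: 1.15
position: [0.445, 0.2232, 0.1962]
tcp_rot: [-0.047, 0.999, 0.0, 0.0]
wrist_force: [0.7, 0.6, 0.5]
finger_gap: 1.002
finger_force: 0.0
```

```bash
python3 - <<'E'
from h import *
print(manip.observe()['position'])
plan((.465,.165,.196,95),(.475,.105,.196,95),(.475,.045,.196,95),(.475,-.015,.196,95),(.465,-.075,.18,95),(.45,-.135,.16,95),(.425,-.19,.14,95),(.395,-.24,.12,95))
E
```

```text
[0.44499819 0.22322866 0.19619498]
[-14.4, -59.8, 0.2] [0.0, 0.0, 0.4]
[-18.8, -120.5, 0.2] [0.0, 0.0, 0.4]
[-13.1, -180.3, 0.2] [0.0, 0.0, 0.4]
[-7.5, -240.0, 0.2] [0.0, 0.0, 0.4]
[8.1, -298.8, 16.2] [0.0, 0.0, 0.4]
[28.6, -357.1, 36.2] [0.0, 0.0, 0.4]
[58.7, -409.5, 56.2] [0.0, 0.0, 0.4]
[93.3, -456.5, 76.2] [0.0, 0.0, 0.4]
```

>>> step_arm --deltas '[[1, [-14, -60, 0], [0, 0, 0]], [1, [-19, -120, 0], [0, 0, 0]], [1, [-13, -180, 0], [0, 0, 0]], [1, [-7, -240, 0], [0, 0, 0]], [1, [8, -299, 16], [0, 0, 0]], [1, [29, -357, 36], [0, 0, 0]], [1, [59, -409, 56], [0, 0, 0]], [1, [93, -456, 76], [0, 0, 0]]]'

```text
clock: 2.15
position: [0.3945, -0.2376, 0.1204]
tcp_rot: [-0.047, 0.999, -0.0, 0.0]
wrist_force: [1.2, -0.5, -0.5]
finger_gap: 1.001
finger_force: 0.0
```

```bash
python3 - <<'E'
from h import *
f=grab('wrist');P=cloud(f);X,Y,Z=P[...,0],P[...,1],P[...,2];ok=f['depth']>0
h=P[ok&(X>.25)&(X<.6)&(Y<-.15)&(Y>-.4)&(Z>.05)&(Z<.062)];print(len(h),cv2.minAreaRect(h[:,:2].astype(np.float32)),h[:,2].mean())
print(manip.observe()['position'])
plan((.379,-.268,.09,95.1),(.379,-.268,.06,95.1),(.379,-.268,.025,95.1))
E
```

```text
2683 ((0.3802143633365631, -0.2672347128391266), (0.0904688686132431, 0.01617647334933281), 4.31519889831543) 0.05536967883031182
[ 0.39116743 -0.24147138  0.1182737 ]
[14.4, -25.3, 28.3] [0.1, -0.1, 0.1]
[14.4, -25.4, 58.3] [0.1, -0.1, 0.1]
[14.3, -25.4, 93.3] [0.1, -0.1, 0.1]
```

>>> step_arm --deltas '[[1, [14, -25, 20], [0, 0, 0]], [1, [14, -25, 30], [0, 0, 0]], [1, [14, -25, 30], [0, 0, 0]]]'

```text
clock: 2.58
position: [0.3836, -0.2613, 0.0905]
tcp_rot: [-0.047, 0.999, 0.001, -0.001]
wrist_force: [-0.2, 0.8, 0.3]
finger_gap: 0.998
finger_force: 0.0
```

```bash
python3 - <<'E'
from h import *
o=manip.observe();print(o['position'],np.abs(o['joint_vel']).max())
f=grab('wrist');P=cloud(f);X,Y,Z=P[...,0],P[...,1],P[...,2];ok=f['depth']>0
h=P[ok&(X>.25)&(X<.6)&(Y<-.15)&(Y>-.4)&(Z>.05)&(Z<.062)];print(len(h),cv2.minAreaRect(h[:,:2].astype(np.float32)),h[:,2].mean())
print(manip.observe()['position'])
plan((.379,-.268,.06,94.8),(.379,-.268,.025,94.8))
E
```

```text
[ 0.38362384 -0.26129906  0.09054988] 0.0217339790201835
3162 ((0.38000190258026123, -0.26750969886779785), (0.08997323364019394, 0.015900688245892525), 4.165750980377197) 0.05545800573116325
[ 0.38399549 -0.26126719  0.09106942]
[5.6, -6.3, 31.1] [0.0, -0.0, 0.6]
[5.6, -6.3, 66.1] [0.0, -0.0, 0.6]
```

>>> step_arm --deltas '[[1, [4.5, -6, 31], [0, 0, 0.5]], [1, [4.5, -6, 55], [0, 0, 0.5]], [1, [4.5, -6, 66], [0, 0, 0.5]], [1, [4.5, -6, 66], [0, 0, 0.5]], [0, [4.5, -6, 66], [0, 0, 0.5]], [0, [4.5, -6, 66], [0, 0, 0.5]], [0, [4.5, -6, 66], [0, 0, 0.5]], [0, [4.5, -6, 66], [0, 0, 0.5]]]'

```text
clock: 3.62
position: [0.3798, -0.2685, 0.0252]
tcp_rot: [-0.042, 0.999, -0.0, 0.0]
wrist_force: [-0.9, -0.0, -0.6]
finger_gap: 0.145
finger_force: 0.0
```

>>> step_arm --deltas '[[0, [0, 0, 0], [0, 0, 0]], [0, [0, 0, 0], [0, 0, 0]]]' --force 100

```text
clock: 3.88
position: [0.3798, -0.2684, 0.025]
tcp_rot: [-0.042, 0.999, 0.0, 0.0]
wrist_force: [-0.0, 0.5, 0.1]
finger_gap: -0.002
finger_force: 0.0
```

```bash
cat >> h.py <<'E'
def scoop(n,box=(.25,.62,-.4,.45)):
    f=grab(n);P=cloud(f);cv2.imwrite(f'pics/t_{n}.png',f['frame']);return f,P
E
python3 - <<'E'
from h import *
o=manip.observe();print(o['position'],o['tcp_rot'],o['finger_gap'],o['finger_force'],o['wrist_force'])
f=grab('side');P=cloud(f);X,Y,Z=P[...,0],P[...,1],P[...,2];S=(f['depth']>0)&(X>.41)&(X<.6)&(Y<-.15)&(Y>-.4)&(Z>.004)&(Z<.027)
p=P[S];print(cv2.minAreaRect(p[:,:2].astype(np.float32)))
plan((.385,-.267,.05,94),(.41,-.245,.05,91),(.44,-.2,.05,88),(.46,-.15,.05,86),(.465,-.09,.05,84),(.465,-.03,.05,83),(.462,.03,.05,82.2),(.4527,.0636,.05,82.2))
E
```

```text
[ 0.37981755 -0.26842935  0.02502548] [-4.21910648e-02  9.99109559e-01  5.64934054e-05  2.67905207e-05] -0.001626065816276848 0.0 [-0.01140566  0.45345731  0.13961137]
((0.4747684597969055, -0.26014798879623413), (0.08965510129928589, 0.14510193467140198), 5.056196689605713)
[-5.3, 1.0, -25.0] [0.0, -0.0, 0.8]
[-32.1, 20.8, -25.0] [0.0, -0.0, 3.8]
[-65.8, 63.1, -25.0] [0.0, -0.0, 6.8]
[-89.9, 111.2, -25.0] [0.0, -0.0, 8.8]
[-100.0, 170.6, -25.0] [0.0, -0.0, 10.8]
[-105.0, 230.4, -25.0] [0.0, -0.0, 11.8]
[-107.1, 290.4, -24.9] [0.0, -0.0, 12.6]
[-100.7, 324.7, -24.9] [0.0, -0.0, 12.6]
```

The fingers shut on nothing, so I'll look at the side view.

```bash
python3 - <<'E'
from h import *
f=grab('side');g=grab('scene');w=grab('wrist')
pickle.dump((f,g,w),open('miss.pkl','wb'))
a=cv2.resize(f['frame'][290:390,270:400],(520,400),interpolation=2)
b=cv2.resize(w['frame'],(280,210));c=cv2.resize(g['frame'][310:400,390:500],(280,190),interpolation=2)
cv2.imwrite('pics/miss.png',np.hstack([a,np.vstack([b,c])]))
for n,q in(('side',f),('scene',g),('wrist',w)):
    P=cloud(q);Z=P[...,2];X=P[...,0];Y=P[...,1]
    m=(q['depth']>0)&(X>.3)&(X<.45)&(Y>-.31)&(Y<-.23)&(Z>.05)&(Z<.06);h=P[m]
    if len(h)>5: print(n,len(h),cv2.minAreaRect(h[:,:2].astype(np.float32)))
E
```

```text
side 325 ((0.3785511553287506, -0.26900389790534973), (0.0914551168680191, 0.01932503655552864), 3.1748528480529785)
scene 156 ((0.35589292645454407, -0.2702385187149048), (0.04799247905611992, 0.016356496140360832), 5.337804794311523)
wrist 2922 ((0.35826730728149414, -0.2694198489189148), (0.046982210129499435, 0.016013069078326225), 4.742644309997559)
```

View pics/miss.png

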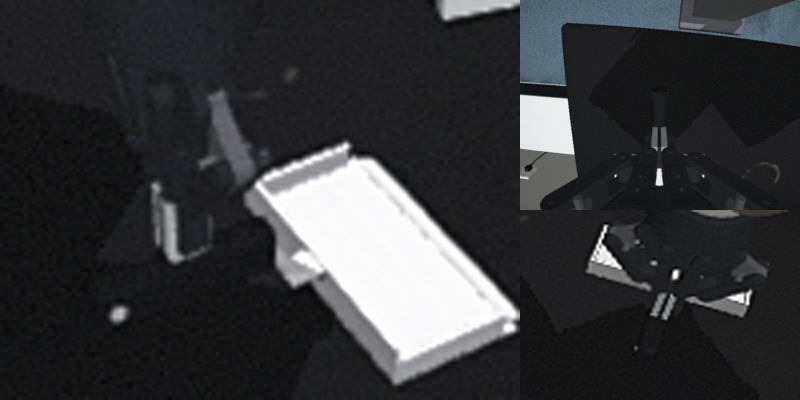

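The fingers appear to straddle the handle even though they read shut. I'll test with a small lift.

>>> step_arm --deltas '[[0, [0, 0, -5], [0, 0, 0]], [0, [0, 0, -15], [0, 0, 0]], [0, [0, 0, -25], [0, 0, 0]], [0, [0, 0, -25], [0, 0, 0]]]'

```text
clock: 4.58
position: [0.3802, -0.2687, 0.0511]
tcp_rot: [-0.042, 0.999, -0.001, 0.001]
wrist_force: [-0.3, -0.5, 0.8]
finger_gap: -0.003
finger_force: 0.0
```

```bash
python3 - <<'E'
from h import *
o=manip.observe();print(o['position'],o['finger_gap'],o['finger_force'],o['wrist_force'],o['torque'])
f=grab('side');w=grab('wrist');P=cloud(f);X,Y,Z=P[...,0],P[...,1],P[...,2];S=(f['depth']>0)&(X>.41)&(X<.6)&(Y<-.15)&(Y>-.4)&(Z>.004)&(Z<.08)
p=P[S];print(cv2.minAreaRect(p[:,:2].astype(np.float32)),np.percentile(p[:,2],[5,50,95]))
a=cv2.resize(f['frame'][270:390,260:420],(640,480),interpolation=2)
cv2.imwrite('pics/lift.png',a);cv2.imwrite('pics/liftw.png',w['frame'])
E
```

```text
[ 0.38017215 -0.26874514  0.05105493] -0.003397295120278006 0.0 [-0.27333431 -0.49351604  0.84098544] [-0.02082735  0.03192243  0.03078536]
((0.4619571268558502, -0.2679557204246521), (0.11477459222078323, 0.16095227003097534), 3.7809696197509766) [0.00443336 0.01410077 0.05395897]
```

View pics/lift.png

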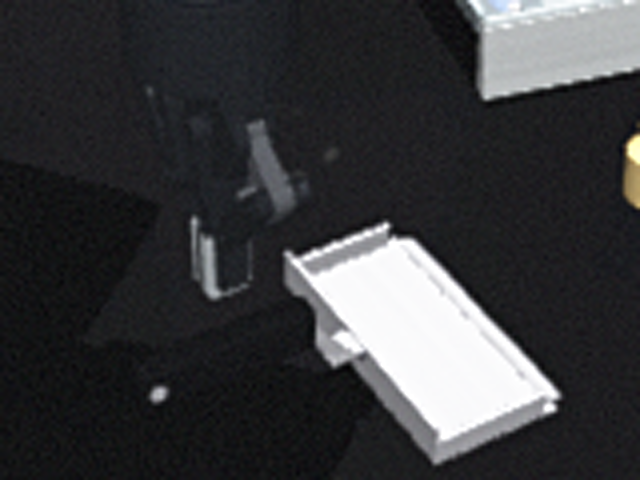

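```bash
python3 - <<'E'
from h import *
f,g,w=pickle.load(open('miss.pkl','rb'))
def proj(f,X):
    K=np.array([[f['fx'],0,f['cx']],[0,f['fy'],f['cy']],[0,0,1.]])
    return cv2.projectPoints(np.array([X],float),cv2.Rodrigues(np.array(f['R']))[0],np.array(f['t'],float),K,np.array([f['k1'],0,0,0,0.]))[0].ravel().round(1)
for n,q in(('side',f),('scene',g),('wrist',w)):
    print(n,'tcp',proj(q,(.3798,-.2684,.025)),'handle top',proj(q,(.38,-.268,.056)))
P=cloud(f)
for v in range(326,362,4): print(v,[tuple(np.round(P[v,u],3)) for u in (308,313,318,323)])
print('now, fingers in side view')
f=grab('side');P=cloud(f);X,Y,Z=P[...,0],P[...,1],P[...,2]
for z in (.05,.06,.07,.08,.1):
    m=(f['depth']>0)&(X>.3)&(X<.46)&(Y>-.36)&(Y<-.2)&(Z>z)&(Z<z+.01);print(z,m.sum(),P[m].min(0).round(3),P[m].max(0).round(3))
cv2.imwrite('pics/w2.png',cv2.resize(pickle.load(open('miss.pkl','rb'))[2]['frame'][260:480,140:500],(792,484),interpolation=2))
E
```

```text
side tcp [316.5 365.8] handle top [315.9 353.1]
scene tcp [441.3 366.9] handle top [444.2 358.1]
wrist tcp [317.1 273.2] handle top [317.9 301.7]
326 [(np.float64(0.364), np.float64(-0.278), np.float64(0.134)), (np.float64(0.371), np.float64(-0.284), np.float64(0.135)), (np.float64(0.376), np.float64(-0.294), np.float64(0.141)), (np.float64(0.145), np.float64(-0.879), np.float64(0.667))]
330 [(np.float64(0.368), np.float64(-0.265), np.float64(0.113)), (np.float64(0.37), np.float64(-0.285), np.float64(0.127)), (np.float64(0.38), np.float64(-0.283), np.float64(0.122)), (np.float64(0.378), np.float64(-0.312), np.float64(0.146))]
334 [(np.float64(0.367), np.float64(-0.267), np.float64(0.106)), (np.float64(0.37), np.float64(-0.283), np.float64(0.117)), (np.float64(0.371), np.float64(-0.306), np.float64(0.134)), (np.float64(0.372), np.float64(-0.325), np.float64(0.149))]
338 [(np.float64(0.367), np.float64(-0.265), np.float64(0.094)), (np.float64(0.371), np.float64(-0.282), np.float64(0.107)), (np.float64(0.371), np.float64(-0.306), np.float64(0.126)), (np.float64(0.372), np.float64(-0.324
[... 842 characters left out ...]
t64(-0.276), np.float64(0.064)), (np.float64(0.384), np.float64(-0.269), np.float64(0.053)), (np.float64(0.392), np.float64(-0.272), np.float64(0.053))]
358 [(np.float64(0.362), np.float64(-0.275), np.float64(0.057)), (np.float64(0.371), np.float64(-0.275), np.float64(0.054)), (np.float64(0.381), np.float64(-0.275), np.float64(0.05)), (np.float64(0.391), np.float64(-0.274), np.float64(0.044))]
now, fingers in side view
0.05 361 [ 0.333 -0.28   0.05 ] [ 0.425 -0.258  0.058]Traceback (most recent call last):
  File "<stdin>", line 13, in <module>
    return umr_minimum(a, axis, None, out, keepdims, initial, where)
ValueError: zero-size array to reduction operation minimum which has no identity
```

```bash
python3 - <<'E'
from h import *
print(manip.observe()['position'])
for n in('side','scene','wrist'):
    f=grab(n);P=cloud(f);X,Y,Z=P[...,0],P[...,1],P[...,2]
    for z in np.arange(.06,.13,.01):
        m=(f['depth']>0)&(X>.3)&(X<.46)&(Y>-.36)&(Y<-.2)&(Z>z)&(Z<z+.01)
        if m.sum()>2:
            v,u=np.nonzero(m);print(n,z.round(2),m.sum(),P[m].min(0).round(3),P[m].max(0).round(3),u.min(),u.max(),v.min(),v.max())
    if n=='wrist': cv2.imwrite('pics/w2.png',cv2.resize(f['frame'][240:480,140:500],(780,520),interpolation=2))
E
```

```text
[ 0.37977044 -0.26837626  0.05004068]
side 0.08 11 [ 0.368 -0.275  0.083] [ 0.389 -0.262  0.09 ] 308 321 339 344
side 0.09 53 [ 0.368 -0.283  0.09 ] [ 0.387 -0.263  0.1  ] 308 321 336 343
side 0.1 54 [ 0.368 -0.283  0.1  ] [ 0.387 -0.264  0.11 ] 308 321 331 340
side 0.11 49 [ 0.368 -0.283  0.11 ] [ 0.387 -0.265  0.119] 308 321 328 336
side 0.12 23 [ 0.366 -0.282  0.12 ] [ 0.386 -0.258  0.13 ] 305 317 320 329
side 0.13 104 [ 0.364 -0.305  0.13 ] [ 0.392 -0.234  0.14 ] 299 328 309 333
scene 0.08 4 [ 0.368 -0.274  0.086] [ 0.37  -0.264  0.09 ] 444 449 352 354
scene 0.09 40 [ 0.367 -0.281  0.09 ] [ 0.374 -0.255  0.1  ] 441 454 346 353
scene 0.1 52 [ 0.367 -0.283  0.1  ] [ 0.375 -0.255  0.11 ] 442 455 343 350
scene 0.11 48 [ 0.367 -0.283  0.11 ] [ 0.375 -0.255  0.12 ] 443 457 340 347
scene 0.12 48 [ 0.365 -0.286  0.121] [ 0.389 -0.242  0.13 ] 437 460 335 344
scene 0.13 156 [ 0.362 -0.304  0.13 ] [ 0.392 -0.235  0.14 ] 434 471 324 345
wrist 0.08 58 [ 0.369 -0.275  0.087] [ 0.371 -0.263  0.09 ] 303 332 290 292
wrist 0.09 645 [ 0.368 -0.282  0.09 ] [ 0.376 -0.255  0.1  ] 286 350 291 313
wrist 0.1 884 [ 0.369 -0.282  0.1  ] [ 0.376 -0.255  0.11 ] 284 352 302 327
wrist 0.11 911 [ 0.369 -0.282  0.11 ] [ 0.376 -0.255  0.12 ] 281 355 316 339
wrist 0.12 1490 [ 0.366 -0.296  0.12 ] [ 0.392 -0.239  0.13 ] 235 407 331 385
wrist 0.13 5084 [ 0.364 -0.306  0.13 ] [ 0.393 -0.23   0.14 ] 196 440 342 422
```

View pics/w2.png

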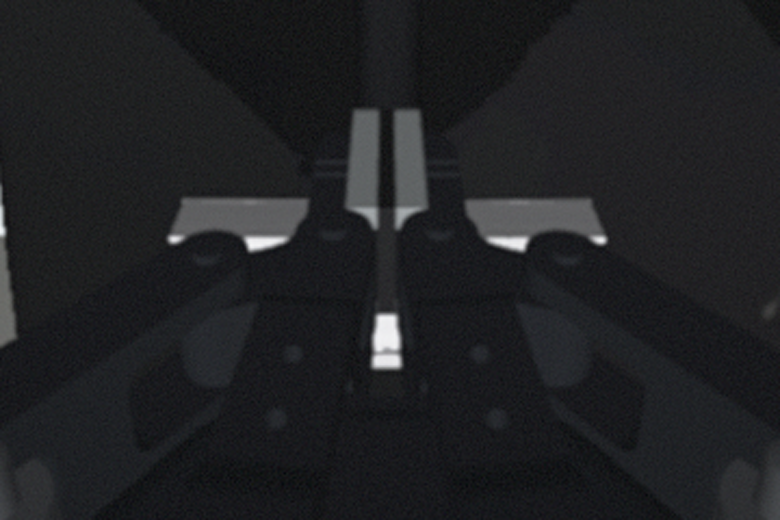

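The shut fingertips are truly about 36 mm above the reported TCP: tips at z=0.0865 while it reports 0.050. The fingers therefore closed just above the handle and nothing moved. I'll apply this offset, so the grasp is at reported z of about -0.011.

>>> step_arm --deltas '[[1, [0, 0, 0], [0, 0, 0]], [1, [0, 0, 0], [0, 0, 0]], [1, [0, 0, 0], [0, 0, 0]], [1, [0, 0, 5], [0, 0, 0]], [1, [0, 0, 20], [0, 0, 0]], [1, [0, 0, 35], [0, 0, 0]], [1, [0, 0, 50], [0, 0, 0]], [1, [0, 0, 61], [0, 0, 0]]]'

```text
clock: 5.88
position: [0.3797, -0.2683, -0.0118]
tcp_rot: [-0.042, 0.999, 0.0, -0.0]
wrist_force: [0.0, -0.2, 0.4]
finger_gap: 0.999
finger_force: 0.0
```

>>> step_arm --deltas '[[1, [0, 0, 0], [0, 0, 0]], [0, [0, 0, 0], [0, 0, 0]], [0, [0, 0, 0], [0, 0, 0]], [0, [0, 0, 0], [0, 0, 0]], [0, [0, 0, 0], [0, 0, 0]], [0, [0, 0, 0], [0, 0, 0]], [0, [0, 0, 0], [0, 0, 0]]]'

```text
clock: 6.75
position: [0.3799, -0.2685, -0.0108]
tcp_rot: [-0.042, 0.999, -0.0, 0.0]
wrist_force: [-1.1, 0.5, 4.7]
finger_gap: 0.171
finger_force: 97.4
```

```bash
python3 - <<'E'
from h import *
plan((.38,-.2685,.004,94.8),(.385,-.26,.013,93),(.405,-.225,.013,91),(.43,-.185,.013,89),(.448,-.14,.013,87),(.456,-.09,.013,85.5),(.46,-.04,.013,84),(.458,.01,.013,83))
E
```

```text
[-0.1, -0.1, -14.8] [-0.0, 0.0, 0.0]
[-5.8, 8.0, -23.8] [-0.0, 0.0, 1.8]
[-28.7, 41.2, -23.8] [-0.0, 0.0, 3.8]
[-57.0, 78.9, -23.8] [-0.0, 0.0, 5.8]
[-78.8, 122.2, -23.8] [-0.0, 0.0, 7.8]
[-91.0, 171.4, -23.8] [-0.0, 0.0, 9.3]
[-99.2, 220.9, -23.8] [-0.0, 0.0, 10.8]
[-101.4, 270.9, -23.8] [-0.0, 0.0, 11.8]
```

>>> step_arm --deltas '[[0, [0, 0, -15], [0, 0, 0]], [0, [-6, 8, -24], [0, 0, 2]], [0, [-29, 41, -24], [0, 0, 4]], [0, [-57, 79, -24], [0, 0, 6]], [0, [-79, 122, -24], [0, 0, 8]], [0, [-91, 171, -24], [0, 0, 9]], [0, [-99, 221, -24], [0, 0, 11]], [0, [-101, 261, -24], [0, 0, 12]]]'

```text
clock: 7.75
position: [0.4582, 0.0021, 0.0128]
tcp_rot: [0.062, 0.998, 0.0, -0.0]
wrist_force: [0.3, -0.6, -1.1]
finger_gap: 0.172
finger_force: 97.7
```

>>> step_arm --deltas '[[0, [0, 0, 0], [0, 0, 0]], [0, [0, 0, 0], [0, 0, 0]]]'

```text
clock: 8.0
position: [0.4584, 0.0, 0.0129]
tcp_rot: [0.062, 0.998, 0.0, -0.0]
wrist_force: [0.1, 0.1, -1.7]
finger_gap: 0.166
finger_force: 97.9
```

```bash
cat >> h.py <<'E'
def pan(n,x,y,r=.16):
    "plane of the pan floor and its rectangle, near a rough pan centre"
    f=grab(n);P=cloud(f);X,Y,Z=P[...,0],P[...,1],P[...,2]
    B=f['frame'].astype(int).min(-1)
    m=(f['depth']>0)&(np.hypot(X-x,Y-y)<r*.6)&(Z>.003)&(Z<.09)&(B>90)
    q=P[m];print(n,m.sum(),'rect',[np.round(v,3) for v in cv2.minAreaRect(q[:,:2].astype(np.float32))])
    c=q[(np.hypot(q[:,0]-x,q[:,1]-y)<.03)];A=np.c_[c[:,:2]-[x,y],np.ones(len(c))]
    s=np.linalg.lstsq(A,c[:,2],rcond=None)[0];print('  floor z %.4f slope x %.3f y %.3f'%(s[2],s[0],s[1]))
    return f,P
E
python3 - <<'E'
from h import *
o=manip.observe();print(o['position'],o['wrist_force'])
x,y=o['position'][:2];w=np.arctan2(*[0,0]) if 0 else np.radians(-7)
for n in('side','scene'):pan(n,x+.11*np.cos(w),y+.11*np.sin(w))
plan((.4527,.0636,.013,82.2),(.4527,.0636,-.011,82.2))
E
```

```text
[4.58398015e-01 3.49474535e-05 1.28897647e-02] [ 0.07844706  0.13545302 -1.69860644]
side 1556 rect [array([ 0.582, -0.015]), array([0.153, 0.161]), np.float64(81.138)]
  floor z 0.0241 slope x 0.005 y -0.006
scene 1055 rect [array([ 0.588, -0.044]), array([0.165, 0.116]), np.float64(12.615)]
  floor z 0.0254 slope x 0.014 y 0.006
[13.8, 63.0, -0.0] [0.0, -0.0, 0.6]
[13.8, 63.0, 24.0] [0.0, -0.0, 0.6]
```

>>> step_arm --deltas '[[0, [10, 20, 0], [0, 0, 0.6]], [0, [14, 50, 0], [0, 0, 0.6]], [0, [14, 63, 6], [0, 0, 0.6]], [0, [14, 63, 14], [0, 0, 0.6]], [0, [14, 63, 20], [0, 0, 0.6]], [0, [14, 63, 24], [0, 0, 0.6]], [0, [14, 63, 24], [0, 0, 0.6]]]'

```text
clock: 8.98
position: [0.4525, 0.0638, -0.0109]
tcp_rot: [0.068, 0.998, 0.0, 0.0]
wrist_force: [-2.7, -2.4, 6.2]
finger_gap: 0.166
finger_force: 99.5
```

```bash
python3 - <<'E'
from h import *
o=manip.observe();print(o['position'],o['wrist_force'],o['torque'])
r=lambda a:np.round(a,4)
L=np.array([.631,.0245]);w=np.radians(-7.8);ex=np.array([np.cos(w),np.sin(w)]);ey=np.array([-ex[1],ex[0]])
x,y=o['position'][:2]
for n in('side','scene'):
    f=grab(n);P=cloud(f);X,Y,Z=P[...,0],P[...,1],P[...,2];ok=f['depth']>0
    B=f['frame'].astype(int).min(-1)
    lx=(X-L[0])*ex[0]+(Y-L[1])*ex[1]; ly=(X-L[0])*ey[0]+(Y-L[1])*ey[1]
    m=ok&(lx<-.02)&(lx>-.14)&(abs(ly-.0145)<.1)&(Z>.004)&(Z<.027)
    q=np.c_[lx[m],ly[m]].astype(np.float32);print(n,m.sum(),[r(v) for v in cv2.minAreaRect(q)],'y',np.percentile(q[:,1],[1,99]))
    m&=(Z<.007)&(lx<-.05);c=P[m];print('  floor',len(c),r(np.linalg.lstsq(np.c_[c[:,:2]-[x,y],np.ones(len(c))],c[:,2],rcond=None)[0]))
    m=ok&(abs(lx-.055)<.1)&(abs(ly)<.14)&(Z>.054)&(Z<.062);k,l,st,ce=cv2.connectedComponentsWithStats(m.astype(np.uint8));i=1+st[1:,4].argmax()
    print('  ledge',[r(v) for v in cv2.minAreaRect(np.c_[lx,ly].reshape(480,640,2,order='F')[l==i].astype(np.float32) if 0 else np.c_[lx[l==i],ly[l==i]].astype(np.float32))])
    # contour of vials seen in picture
    a,b=(340,217) if n=='side' else (325,205)
    cv2.imwrite(f'pics/v_{n}.png',cv2.resize(f['frame'][b:b+75,a:a+100],(400,300),interpolation=2))
cv2.imwrite('pics/v.png',np.hstack([cv2.imread('pics/v_scene.png'),cv2.imread('pics/v_side.png')]))
E
```

```text
[ 0.45251053  0.06378416 -0.01088843] [-2.65878597 -2.40066372  6.16585993] [-0.36069492 -0.01913053 -0.14339141]
side 318 [array([-0.087 ,  0.0148]), array([0.0901, 0.1477]), np.float64(1.0168)] y [-0.05846564  0.0862572 ]
  floor 61 [ 0.0033 -0.0042  0.0049]
  ledge [array([0.0551, 0.0002]), array([0.2539, 0.112 ]), np.float64(89.9926)]
scene 251 [array([-0.083 , -0.0226]), array([0.1071, 0.1094]), np.float64(16.17)] y [-0.06572342  0.02456167]
  floor 72 [-0.0096  0.0004  0.0058]
  ledge [array([ 0.0527, -0.0119]), array([0.2268, 0.1141]), np.float64(88.9595)]
```

View pics/v.png

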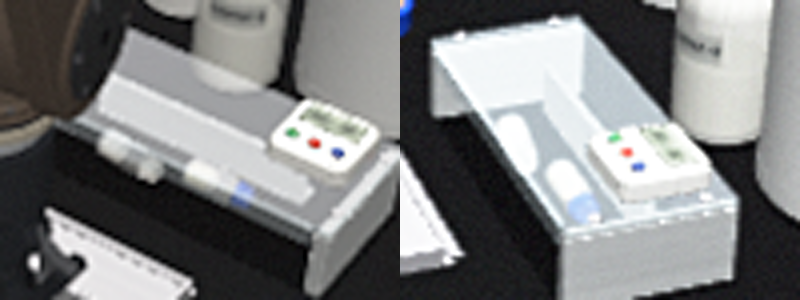

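The scoop is flat on the bench, centred at lip y of 0.0148 against a target of 0.0145. The vials are undisturbed at the same crop places, (215,178) and (128,155) in the scene half. Next I'll slide in.

>>> step_arm --deltas '[[0, [-5, 0, 0], [0, 0, 0]], [0, [-13, 0, 0], [0, 0, 0]], [0, [-21, 0, 0], [0, 0, 0]], [0, [-29, 0, 0], [0, 0, 0]], [0, [-37, 0, 0], [0, 0, 0]], [0, [-45, 0, 0], [0, 0, 0]], [0, [-52, 0, 0], [0, 0, 0]], [0, [-58, 0, 0], [0, 0, 0]]]'

```text
clock: 10.07
position: [0.51, 0.0561, -0.0107]
tcp_rot: [0.068, 0.998, 0.0, 0.0]
wrist_force: [-2.6, 0.5, 5.8]
finger_gap: 0.173
finger_force: 99.2
```

>>> step_arm --deltas '[[0, [-5, 0, 0], [0, 0, 0]], [0, [-10, 0, 0], [0, 0, 0]], [0, [-15, 0, 0], [0, 0, 0]], [0, [-20, 0, 0], [0, 0, 0]], [0, [-25, 0, 0], [0, 0, 0]], [0, [-30, 0, 0], [0, 0, 0]], [0, [-35, 0, 0], [0, 0, 0]], [0, [-39, 0, 0], [0, 0, 0]]]'

```text
clock: 11.08
position: [0.5486, 0.0508, -0.0107]
tcp_rot: [0.068, 0.998, 0.0, -0.0]
wrist_force: [-4.3, 0.5, 6.6]
finger_gap: 0.172
finger_force: 99.2
```

```bash
cat >> h.py <<'E'
L=np.array([.631,.0245]);_w=np.radians(-7.8);ex=np.array([np.cos(_w),np.sin(_w)]);ey=np.array([-ex[1],ex[0]])
def lip(p):
    d=np.array(p)[:2]-L;return np.round([d@ex,d@ey],4)
def sheet(name):
    a=grab('scene')['frame'][205:280,325:425];b=grab('side')['frame'][217:292,340:440]
    cv2.imwrite(name,np.hstack([cv2.resize(q,(400,300),interpolation=2) for q in(a,b)]))
E
python3 - <<'E'
from h import *
o=manip.observe();print(lip(o['position'])+[.147,0],o['position'],o['wrist_force'],o['torque'],o['finger_gap']);sheet('pics/in1.png')
E
```

```text
[0.0618 0.0149] [ 0.54855784  0.0508014  -0.01072889] [-4.26201167  0.47933219  6.64688113] [0.10420193 0.41242658 0.03626779] 0.17236296923366307
```

View pics/in1.png

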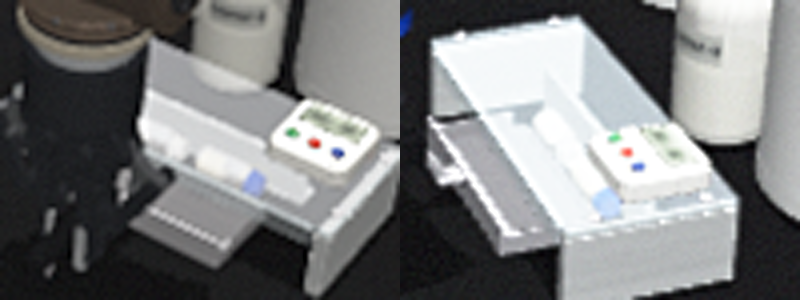

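Both vials are now rolled up in line against the stop plate, at side crop (550,130) and (590,190), with the scoop edge just behind them. I'll press on slowly.

>>> step_arm --deltas '[[0, [-1.5, 0, 0], [0, 0, 0]], [0, [-3, 0, 0], [0, 0, 0]], [0, [-4.5, 0, 0], [0, 0, 0]], [0, [-6, 0, 0], [0, 0, 0]], [0, [-7.5, 0, 0], [0, 0, 0]], [0, [-9, 0, 0], [0, 0, 0]], [0, [-10, 0, 0], [0, 0, 0]], [0, [-11, 0, 0], [0, 0, 0]]]'

```text
clock: 12.18
position: [0.5591, 0.0495, -0.0107]
tcp_rot: [0.068, 0.998, 0.0, -0.0]
wrist_force: [-4.1, 0.6, 6.9]
finger_gap: 0.172
finger_force: 99.2
```

>>> step_arm --deltas '[[0, [-0.5, 0, 0], [0, 0, 0]], [0, [-1, 0, 0], [0, 0, 0]], [0, [-1.5, 0, 0], [0, 0, 0]], [0, [-2, 0, 0], [0, 0, 0]]]'

```text
clock: 12.68
position: [0.5611, 0.0492, -0.0107]
tcp_rot: [0.068, 0.998, 0.0, -0.0]
wrist_force: [-3.9, 1.1, 6.4]
finger_gap: 0.169
finger_force: 99.2
```

>>> step_arm --deltas '[[0, [-0.5, 0, 0], [0, 0, 0]], [0, [-1, 0, 0], [0, 0, 0]], [0, [-1.5, 0, 0], [0, 0, 0]], [0, [-1.5, 0, 0], [0, 0, 0]]]'

```text
clock: 13.18
position: [0.5627, 0.049, -0.0107]
tcp_rot: [0.068, 0.998, 0.0, -0.0]
wrist_force: [-3.4, -0.5, 6.5]
finger_gap: 0.169
finger_force: 99.2
```

```bash
python3 - <<'E'
from h import *
o=manip.observe();print(lip(o['position'])+[.147,0],o['wrist_force'])
# bright/blue pixels of vials in the side view through the acrylic, on plane z~.013
f=grab('side');pickle.dump(f,open('s1.pkl','wb'));cv2.imwrite('pics/in2.png',cv2.resize(f['frame'][235:280,365:440],(750,450),interpolation=2))
h=cv2.cvtColor(f['frame'],cv2.COLOR_BGR2HSV)[235:280,365:440]
m=(h[...,0]>100)&(h[...,0]<130)&(h[...,1]>70);v,u=np.nonzero(m);print(len(u),u.mean()+365,v.mean()+235)
if len(u):print(lip(world(f,u.mean()+365,v.mean()+235,.0125)))
E
```

```text
[0.076 0.015] [-3.36633202 -0.45734297  6.46494515]
9 411.55555555555554 256.3333333333333
[ 0.1345 -0.0075]
```

>>> step_arm --deltas '[[0, [-0.5, 0, 0], [0, 0, 0]], [0, [-1, 0, 0], [0, 0, 0]], [0, [-1.5, 0, 0], [0, 0, 0]], [0, [-2, 0, 0], [0, 0, 0]], [0, [-2, 0, 0], [0, 0, 0]]]'

```text
clock: 13.85
position: [0.5639, 0.0489, -0.0107]
tcp_rot: [0.068, 0.998, 0.0, -0.001]
wrist_force: [-6.2, 1.3, 8.4]
finger_gap: 0.171
finger_force: 99.6
```

>>> step_arm --deltas '[[0, [-0.5, 0, 0], [0, 0, 0]], [0, [-1, 0, 0], [0, 0, 0]], [0, [-1, 0, 0], [0, 0, 0]], [0, [-1, 0, 0], [0, 0, 0]]]'

```text
clock: 14.35
position: [0.5639, 0.0489, -0.0107]
tcp_rot: [0.068, 0.998, 0.0, -0.002]
wrist_force: [-12.2, 1.8, 12.7]
finger_gap: 0.174
finger_force: 100.2
```

```bash
python3 - <<'E'
from h import *
o=manip.observe();print(lip(o['position'])+[.147,0],o['wrist_force'],o['torque'])
a=grab('side')['frame'][228:285,352:428];b=pickle.load(open('s1.pkl','rb'))['frame'][228:285,352:428]
cv2.imwrite('pics/in3.png',np.hstack([cv2.resize(q,(400,300),interpolation=2) for q in(b,a)]))
E
```

```text
[0.0772 0.0151] [-12.15683666   1.78462242  12.7166041 ] [ 0.30347941  1.29731758 -0.04570828]
```

View pics/in3.png

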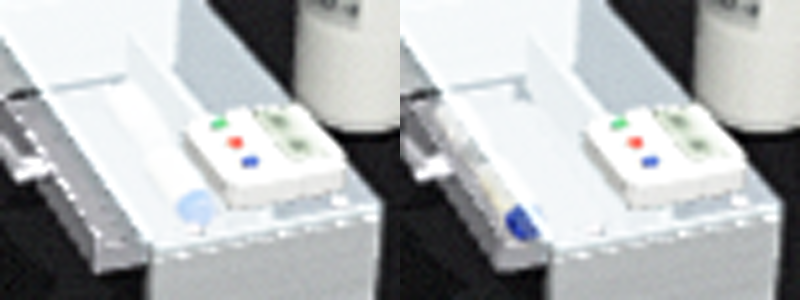

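Both vials have already climbed over the crest and lie by the back wall, with the blue cap at crop (520,222) and the other at (462,140). I'll draw out gently.

>>> step_arm --deltas '[[0, [1.5, 0, 0], [0, 0, 0]], [0, [3, 0, 0], [0, 0, 0]], [0, [5, 0, 0], [0, 0, 0]], [0, [8, 0, 0], [0, 0, 0]], [0, [12, 0, 0], [0, 0, 0]], [0, [17, 0, 0], [0, 0, 0]], [0, [22, 0, 0], [0, 0, 0]], [0, [27, 0, 0], [0, 0, 0]]]'

```text
clock: 15.4
position: [0.5388, 0.0527, -0.0109]
tcp_rot: [0.068, 0.998, 0.0, 0.0]
wrist_force: [2.7, -0.0, 3.6]
finger_gap: 0.172
finger_force: 98.8
```

>>> step_arm --deltas '[[0, [5, 0, 0], [0, 0, 0]], [0, [10, 0, 0], [0, 0, 0]], [0, [15, 0, 0], [0, 0, 0]], [0, [20, 0, 0], [0, 0, 0]], [0, [25, 0, 0], [0, 0, 0]], [0, [30, 0, 0], [0, 0, 0]], [0, [35, 0, 0], [0, 0, 0]], [0, [40, 0, 0], [0, 0, 0]]]'

```text
clock: 16.4
position: [0.4991, 0.0581, -0.0109]
tcp_rot: [0.068, 0.998, 0.0, 0.0]
wrist_force: [3.4, -0.3, 4.4]
finger_gap: 0.172
finger_force: 98.9
```

>>> step_arm --deltas '[[0, [5, 0, 0], [0, 0, 0]], [0, [10, 0, 0], [0, 0, 0]], [0, [15, 0, 0], [0, 0, 0]], [0, [20, 0, 0], [0, 0, 0]], [0, [25, 0, 0], [0, 0, 0]], [0, [30, 0, 0], [0, 0, 0]], [0, [34, 0, 0], [0, 0, 0]], [0, [37, 0, 0], [0, 0, 0]]]'

```text
clock: 17.4
position: [0.4625, 0.0631, -0.0109]
tcp_rot: [0.068, 0.998, 0.0, 0.0]
wrist_force: [2.7, 0.1, 4.9]
finger_gap: 0.17
finger_force: 98.9
```

```bash
cat >> h.py <<'E'
def vials():
    "things standing above the pan floor, in the scoop_pan frame (scoop as held)"
    o=manip.observe();p=o['position'];R=Ro.from_quat(o['tcp_rot']).as_matrix()
    sx=-R[:2,0];sy=R[:2,1];c=p[:2]+.11*sx;z0=p[2]+.011
    for n in('side','scene'):
        f=grab(n);P=cloud(f);d=P[...,:2]-c;a=d@sx;b=d@sy;Z=P[...,2]-z0
        m=(f['depth']>0)&(abs(a)<.034)&(abs(b)<.065)&(Z>.012)&(Z<.035)
        k,l,st,ce=cv2.connectedComponentsWithStats(m.astype(np.uint8))
        for i in range(1,k):
            if st[i,4]>5:q=l==i;print(n,st[i,4],'x %.3f..%.3f y %.3f..%.3f z %.3f'%(a[q].min(),a[q].max(),b[q].min(),b[q].max(),Z[q].max()),'px',ce[i].round())
    print('grip lip',lip(p),p,o['wrist_force'])
E
python3 -c "
from h import *
vials()"
```

```text
side 205 x -0.029..-0.009 y -0.062..0.056 z 0.023 px [330. 266.]
scene 116 x -0.031..-0.009 y -0.059..-0.012 z 0.026 px [354. 275.]
grip lip [-0.1721  0.0154] [ 0.4625335   0.06307121 -0.01092952] [2.65211703 0.14419306 4.89122422]
```

```bash
python3 - <<'E'
from h import *
s=np.array([.4625,.063]);e=np.array([.365,.312])
for k in (0,.25,.5,.75,1):
    plan((*(s+(e-s)*k),.024,82.2+9.8*k))
E
```

```text
[-0.3, -0.1, -34.9] [0.0, -0.0, 0.0]
[32.2, 58.3, -34.9] [0.0, -0.0, -2.4]
[64.8, 116.7, -34.9] [0.0, -0.0, -4.9]
[97.3, 175.1, -34.8] [0.0, -0.0, -7.3]
[129.9, 233.5, -34.8] [0.0, -0.0, -9.8]
```

>>> step_arm --deltas '[[0, [0, 0, -2], [0, 0, 0]], [0, [0, 0, -6], [0, 0, 0]], [0, [0, 0, -12], [0, 0, 0]], [0, [1, 1, -18], [0, 0, 0]], [0, [2, 4, -24], [0, 0, 0]], [0, [4, 8, -30], [0, 0, 0]], [0, [7, 13, -34], [0, 0, 0]], [0, [10, 18, -35], [0, 0, 0]]]'

```text
clock: 18.5
position: [0.4552, 0.0827, 0.0244]
tcp_rot: [0.068, 0.998, 0.0, 0.0]
wrist_force: [-0.4, 0.2, -2.5]
finger_gap: 0.17
finger_force: 97.9
```

>>> step_arm --deltas '[[0, [4, 7, 0], [0, 0, 0]], [0, [8, 14, 0], [0, 0, 0]], [0, [12, 21, 0], [0, 0, 0]], [0, [16, 28, 0], [0, 0, 0]], [0, [20, 35, 0], [0, 0, 0]], [0, [24, 42, 0], [0, 0, 0]], [0, [28, 49, 0], [0, 0, 0]], [0, [32, 56, 0], [0, 0, 0]]]'

```text
clock: 19.5
position: [0.4309, 0.1425, 0.0241]
tcp_rot: [0.068, 0.998, 0.0, -0.0]
wrist_force: [0.1, 0.1, -2.3]
finger_gap: 0.169
finger_force: 97.9
```

>>> step_arm --deltas '[[0, [4, 7, 0], [0, 0, 0]], [0, [8, 14, 0], [0, 0, 0]], [0, [12, 21, 0], [0, 0, 0]], [0, [16, 28, 0], [0, 0, 0]], [0, [20, 35, 0], [0, 0, 0]], [0, [24, 42, 0], [0, 0, 0]], [0, [28, 49, 0], [0, 0, 0]], [0, [32, 56, 0], [0, 0, 0]]]'

```text
clock: 20.5
position: [0.4068, 0.2023, 0.0241]
tcp_rot: [0.068, 0.998, 0.0, 0.0]
wrist_force: [0.1, -0.1, -2.7]
finger_gap: 0.171
finger_force: 97.9
```

>>> step_arm --deltas '[[0, [4, 7, 0], [0, 0, -1]], [0, [8, 14, 0], [0, 0, -2.2]], [0, [12, 21, 0], [0, 0, -3.4]], [0, [16, 28, 0], [0, 0, -4.6]], [0, [20, 35, 0], [0, 0, -5.8]], [0, [23, 42, 0], [0, 0, -7]], [0, [26, 48, 0], [0, 0, -8.2]], [0, [29, 53, 0], [0, 0, -9]]]'

```text
clock: 21.5
position: [0.3853, 0.2586, 0.0241]
tcp_rot: [-0.011, 1.0, 0.0, 0.0]
wrist_force: [0.3, -0.2, -1.8]
finger_gap: 0.174
finger_force: 97.9
```

```bash
python3 - <<'E'
from h import *
vials()
plan((.365,.312,.024,92))
E
```

```text
side 137 x -0.029..-0.009 y -0.059..0.055 z 0.023 px [274. 225.]
scene 100 x -0.030..-0.011 y -0.061..-0.009 z 0.022 px [270. 254.]
grip lip [-0.2752  0.1986] [0.38527836 0.25864703 0.02406132] [ 0.33353317 -0.18104484 -1.82812319]
[19.0, 53.8, 0.1] [0.0, 0.0, -0.7]
```

>>> step_arm --deltas '[[0, [3, 7, 0], [0, 0, 0]], [0, [6, 14, 0], [0, 0, -0.3]], [0, [9, 22, 0], [0, 0, -0.6]], [0, [12, 30, 0], [0, 0, -0.7]], [0, [15, 38, 0], [0, 0, -0.7]], [0, [17, 45, 0], [0, 0, -0.7]], [0, [19, 51, 0], [0, 0, -0.7]], [0, [19, 54, 0], [0, 0, -0.7]]]'

```text
clock: 22.6
position: [0.3651, 0.3122, 0.0241]
tcp_rot: [-0.017, 1.0, 0.0, 0.0]
wrist_force: [0.0, -0.3, -3.3]
finger_gap: 0.171
finger_force: 97.9
```

```bash
python3 - <<'E'
from h import *
vials()
for n in('side','scene'):
    f=grab(n);P=cloud(f);X,Y,Z=P[...,0],P[...,1],P[...,2]
    m=(f['depth']>0)&(X>.36)&(X<.6)&(Y>.17)&(Y<.46)
    t=P[m&(Z>.009)&(Z<.02)];print('tray',len(t),[np.round(v,3) for v in cv2.minAreaRect(t[:,:2].astype(np.float32))])
    t=P[m&(Z>.03)&(Z<.062)&(X>.42)];print('pan',len(t),[np.round(v,3) for v in cv2.minAreaRect(t[:,:2].astype(np.float32))])
plan((.365,.312,.024,92),(.365,.312,-.0065,92))
E
```

```text
side 133 x -0.029..-0.009 y -0.060..0.064 z 0.023 px [262. 219.]
scene 13 x -0.026..-0.014 y 0.002..0.012 z 0.018 px [236. 247.]
scene 101 x -0.030..-0.011 y -0.060..-0.009 z 0.024 px [249. 251.]
grip lip [-0.3025  0.249 ] [0.36512038 0.31220856 0.02408568] [ 0.01655629 -0.29356619 -3.2839207 ]
tray 258 [array([0.476, 0.316]), array([0.142, 0.208]), np.float64(1.747)]
pan 657 [array([0.466, 0.315]), array([0.091, 0.149]), np.float64(3.67)]
tray 351 [array([0.476, 0.314]), array([0.142, 0.204]), np.float64(1.651)]
pan 707 [array([0.465, 0.313]), array([0.091, 0.142]), np.float64(2.184)]
[0.3, 0.3, 0.1] [0.0, -0.0, -0.1]
[0.3, 0.3, 30.6] [0.0, -0.0, -0.1]
```

>>> step_arm --deltas '[[0, [0, 0, 3], [0, 0, 0]], [0, [0, 0, 8], [0, 0, 0]], [0, [0, 0, 13], [0, 0, 0]], [0, [0, 0, 18], [0, 0, 0]], [0, [0, 0, 23], [0, 0, 0]], [0, [0, 0, 27], [0, 0, 0]], [0, [0, 0, 29.5], [0, 0, 0]], [0, [0, 0, 30.5], [0, 0, 0]]]'

```text
clock: 23.8
position: [0.3653, 0.3119, -0.0065]
tcp_rot: [-0.017, 1.0, 0.0, 0.0]
wrist_force: [-1.2, -1.2, 1.2]
finger_gap: 0.168
finger_force: 98.3
```

>>> step_arm --deltas '[[0, [0, 0, 0.5], [0, 0, 0]], [0, [0, 0, 0.5], [0, 0, 0]]]'

```text
clock: 24.05
position: [0.3652, 0.3119, -0.0067]
tcp_rot: [-0.017, 1.0, 0.0, 0.0]
wrist_force: [-3.5, -0.6, 4.3]
finger_gap: 0.173
finger_force: 98.6
```

>>> step_arm --deltas '[[0, [0, 0, 0], [0, 0, 0]], [0.2, [0, 0, 0], [0, 0, 0]], [0.25, [0, 0, 0], [0, 0, 0]], [0.35, [0, 0, 0], [0, 0, 0]], [0.6, [0, 0, 0], [0, 0, 0]], [0.8, [0, 0, 0], [0, 0, 0]], [0.8, [0, 0, 0], [0, 0, 0]]]' --force 20

```text
clock: 24.92
position: [0.3652, 0.3118, -0.0069]
tcp_rot: [-0.017, 1.0, 0.0, 0.0]
wrist_force: [0.0, -0.5, -0.5]
finger_gap: 0.797
finger_force: 0.0
```

>>> step_arm --deltas '[[0.8, [0, 0, -5], [0, 0, 0]], [0.8, [0, 0, -20], [0, 0, 0]], [0.8, [0, 0, -40], [0, 0, 0]], [0.8, [0, 0, -65], [0, 0, 0]], [0.8, [0, 0, -95], [0, 0, 0]], [0.8, [0, 0, -125], [0, 0, 0]], [0.8, [0, 0, -140], [0, 0, 0]], [0.8, [0, 0, -140], [0, 0, 0]]]'

```text
clock: 25.92
position: [0.3656, 0.3121, 0.1348]
tcp_rot: [-0.017, 1.0, 0.001, 0.001]
wrist_force: [0.8, -0.0, -0.1]
finger_gap: 0.803
finger_force: 0.0
```

```bash
python3 - <<'E'
from h import *
o=manip.observe();print(o['position'],o['wrist_force'],o['finger_gap'])
ims=[]
for n in('side','scene'):
    f=grab(n);P=cloud(f);X,Y,Z=P[...,0],P[...,1],P[...,2];ok=f['depth']>0
    m=ok&(X>.3)&(X<.56)&(Y>.2)&(Y<.43)
    h=P[m&(Z>.054)&(Z<.066)&(X<.43)];print(n,'handle',len(h),[np.round(v,3) for v in cv2.minAreaRect(h[:,:2].astype(np.float32))],'z',np.round(h[:,2].mean(),4),'slope',np.polyfit(h[:,0],h[:,2],1)[0].round(3))
    w=np.radians(2);sx=np.array([np.cos(w),np.sin(w)]);sy=np.array([-sx[1],sx[0]]);d=P[...,:2]-([.3652,.3119]+.11*sx);a=d@sx;b=d@sy
    q=ok&(abs(a)<.032)&(abs(b)<.064)&(Z>.016)&(Z<.04);k,l,st,ce=cv2.connectedComponentsWithStats(q.astype(np.uint8))
    for i in range(1,k):
        if st[i,4]>5:g=l==i;print('  blob',st[i,4],'x %.3f..%.3f y %.3f..%.3f z %.3f'%(a[g].min(),a[g].max(),b[g].min(),b[g].max(),Z[g].max()))
    u,v=(230,190) if n=='side' else (190,215)
    ims.append(cv2.resize(f['frame'][v:v+75,u:u+100],(400,300),interpolation=2))
cv2.imwrite('pics/final.png',np.hstack(ims))
E
```

```text
[0.3655769  0.31207662 0.1347889 ] [ 0.75714546 -0.02191975 -0.06323   ] 0.8031942000537049
side handle 121 [array([0.364, 0.307]), array([0.024, 0.091]), np.float64(88.366)] z 0.0582 slope -0.004
  blob 137 x -0.031..-0.010 y -0.060..0.051 z 0.028
scene handle 190 [array([0.365, 0.311]), array([0.094, 0.018]), np.float64(1.444)] z 0.0589 slope -0.0
  blob 112 x -0.029..-0.009 y 0.003..0.055 z 0.030
  blob 116 x -0.030..-0.008 y -0.061..-0.010 z 0.030
```

View pics/final.png

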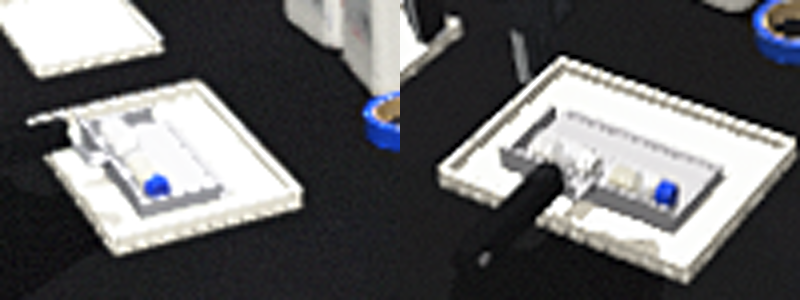

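The scoop lies flat and level inside the large tray. Both vials rest by its back wall, with the blue cap at (665,190) and the other vial at about (550,150) in the scene half. The gripper is clear, so I'm handing in.

```bash
python3 -c "
from h import *
print(ticket.sign_off())"
```

```text
the job is handed in; nothing more can be done
None
```

The job is handed in: the scoop lies flat in the larger tray with both vials in its pan, the gripper has let go and is clear, and no verdict came back at sign-off.

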